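Prop open the lid of the test box with its prop rod

TASK

Open the grey test box on the bench and leave its lid propped: take the prop rod on the box's left side by its black side grip, raise the lid with it, bring the rod's foot forward onto the steel catch strip and feel along the strip until the foot drops fully into the holding hole, then let go so that the lid rests on the rod by itself. Be gentle: do not force the rod against the strip, do not let the lid fall shut, and leave everything else on the bench where it is.

Things in the scene. Friction and masses are not known exactly. Their poses are not given: they have to be found in the camera images.
- box: Grey sheet box 170 (x) by 130 (y) by 84 mm high, fixed to the bench; origin at the centre of its underside; x from its vented front (toward the robot) to its hinged back, y to its left, z up. A rail with a steel catch strip runs along its left side (+y). Lid and rod turn about axes parallel to the box's y.
- hinge (a point): Point on the lid's hinge axis at the middle of the back edge: (0.085, 0, 0.085) in the box's frame.
- lid (a joint): Lid angle, rad: 0 shut, grows as the front edge rises; stop at 1.35. The lid (0.55 kg give or take a quarter, 170 mm deep) falls shut when nothing holds it; a damped hinge (0.4 N m s/rad) slows it. With the foot in the hole it stands at 0.77 to 0.80; with the foot on top of the strip near the hole, 0.88 to 0.90.
- rod: Prop rod, steel, 9 mm thick. Origin on its pivot on the lid's left side: 150 mm from the hinge axis, in the plane y = 0.079 of the box's frame; its x runs along the rod to the foot, its y along the pivot. It swings freely. Shut, it lies folded to the rear against a stop, sloping down 0.2 rad, its foot on the strip; relative to the lid it can only swing foot down and forward.
- rod_foot (a point): Centre of the rod's ball end (radius 4.5 mm), 148 mm from the pivot. Box-frame z: 0.0545 when it stands on the strip, 0.0445 when fully down in the hole.
- rod_grip (a point): Centre of the black round side grip (14 mm thick, 38 mm long along y) that stands out to the left of the rod: on the rod's line 40 mm from the foot centre toward the pivot, and 55 mm out (+y). Pinched from above, fingers in front of and behind it, it can turn between them. Its place sets both lid and rod: up and forward raises the lid.
- catch_mark (a point): Nominal place of the holding hole: (-0.015, 0.079, 0.050) in the box's frame, on the strip's top. The strip is clamped by hand, so the real hole lies up to 18 mm before or behind this mark along the box's x; its exact place is not measured and must be felt or seen. Gentle forces do not move it.
- strip (a point): Point on the steel catch strip's top, at (0.0125, 0.079, 0.050) in the box's frame. The strip is 24 mm wide (y), 10 mm thick, level, and reaches about 92 mm (give or take 18) before and behind this point. It has one slot-shaped hole, right through to the rail: 13 mm long (x), 14 mm wide, 10 mm deep. Steel on steel friction, about 0.3.
- swab_tub: Bystander, to be left alone: clear tub of swabs, 62 mm across, 86 mm high; origin under its centre.
- vial: Bystander, to be left alone: small vial with black cap, 27 mm across, 57 mm high; origin under its centre.
- solder_spool: Bystander, to be left alone: spool with wire, 56 mm across, 44 mm high; origin under its centre.
- gauge_block: Bystander, to be left alone: steel gauge block 30x50x22 mm; origin under its centre.

How it is judged (in metres and radians):
On the way, in this order (a step that is already met when the one before it is completed fails the run):
1. the lid is raised (value of joint lid above 0.6 rad), for 0.2 s.
2. the rod's foot is down in the holding hole with the lid up (z of rod_foot in the frame of box below 0.048 m and x of rod_foot in the frame of box between -0.039 and 0.009 m and value of joint lid above 0.68 rad), for 0.2 s.
At the end, for the whole second after the job is handed in: The rod's foot is in the holding hole, at least 6.5 mm below the strip's top, and carries the lid, which stands open at more than 0.68 rad and is at rest (all of step 2 and velocity of joint lid between -0.05 and 0.05 rad/s); the robot touches nothing.
It fails at once if the rod is forced against the catch strip or rail (over 25 N) (contact force between rod and box above 25 N).
It fails at once if the lid falls shut (below 0.4 rad, faster than 0.7 rad/s) (value of joint lid below 0.4 rad and velocity of joint lid below -0.7 rad/s).
It fails at once if a bystander is shifted by more than 20 mm (distance of any of swab_tub, vial, solder_spool, gauge_block from where it was at the start of the episode above 0.02 m).
It also fails if it takes over 61 s, if anything falls off the work surface, if the arm or the gripper's body presses on something with over 40 N, if the wrist force passes 120 N, or if a joint passes its speed limit or range.

ROBOT

A 6-joint arm with a two-finger parallel gripper is mounted at the origin on the work surface; the furniture and walls round the work are solid. World frame = base frame: x ahead of the robot, y to its left, z up, the work surface at z = 0. Lengths are in mm, angles in rad, forces in N, time in s.
With the tool pointing down it reaches from about 300 to 750 mm from the base axis. Payload 8.5 kg.
Tool frame: the origin (TCP) lies on the mounting face of the last link; the fingertips stand 166 mm ahead of it and the grasp point (between the pads) lies 147 mm ahead of it; z points along the fingers, y is the line along which they close (so a half turn about z gives the same grasp; the last joint's range is limited). The gripper opens to 88 mm and grips with 3 to 60 N. Pads are 18 mm wide; open, the fingers measure 123 mm over their backs; the gripper's body (75 mm by 187 mm) begins 45 mm behind the grasp point.
Start: joints at [1.005, 0.381, 1.297, -0, 1.464, -0.215], TCP at [188.998, 516.489, 404.748] pointing down, gripper open.
Joint ranges: [-3.11, 3.11], [-0.89, 2.33], [0.22, 2.48], [-1.42, 4.56], [0.17, 2.85], [-2.88, 2.88]. Speed limits (rad/s): [2.39, 2.39, 3.14, 3.14, 3.14, 3.14].

INTERFACE

Orientations are given as a rotation vector (axis times angle).
In Python, from rig import status, viewer, workorder gives the robot as it stands. The module is installed in compiled form; this text tells all that it offers.
- The arm moves only by the tool servo_tool, never from a script. Its argument "increments" is a list of rows, each a list of 6 numbers: the shift along the tool's x, y, z normalised to -1 to 1, where 1 is 0.6 m, then the turn, a rotation vector about the tool's x, y, z normalised to -1 to 1, where 1 is 120 degrees. A call has 1 to 8 rows; each row is the pose to reach, as a shift and turn from the pose commanded when the call began, along the tool's axes at that moment; what a row does not reach only later rows make up. A row lasts 1/12 s, in which the tool goes at most 41.7 mm and 7.16 degrees, less where a joint would pass 70% of its speed; a pose out of reach is approached as far as the arm can. A call with a number of a shift or a turn outside -1 to 1 is refused whole. A call with a gripper value outside its range is refused whole. "claw" is the closure, from -1 (fully open) to 1 (shut), set as the call begins (left out, the last holds). The fingers move at their own pace and stop on an object; "grip_force" is the grip in N (left out, the last holds). Time passes only in rows, so rows that repeat a pose let the fingers close. It gives the time, the measured TCP pose, the force, the opening and the grip force at its end, in the units of the state.
- status.sense(): the state, without advancing time (a new reading comes with each control period).
- viewer.capture(name): name is "side" or "top" or "wrist"; returns a dict with "image" (420x560x3 uint8, red, green, blue), "intrinsics" (3x3 intrinsics, pixels), "k1" (the pictures are not rectified: a ray, as slopes to the right and down, at radius r is drawn at 1 + k1 r^2 times it, then the intrinsics apply), "world_to_cam" (4x4, takes a point from world to camera coordinates). Camera axes: x right, y down, z forward; pixel columns grow to the right and rows downward; lengths in mm; the calibration is good to about 2 mm. A picture is of the moment at which its call begins. There is no depth.
- workorder.close_job(): hands the job in; it is judged then, once.
The state is a dict: "clock": time; "joints": joint angles; "qvel": joint speeds; "joint_efforts": joint torques, N m; "ee_pos": TCP position; "orientation": TCP orientation; "wrist_force": force on the tool from outside, world axes, zero at the start; "wrist_torque": the same for the moment, N m; "width": finger opening in mm; "grip_force": force on a finger pad.
Only numpy, scipy, OpenCV 4.12 (cv2) and the standard library are available. Lean on these libraries where they do the work, as an engineer would, in place of code of your own. Each camera call takes 0.05 s, during which the arm holds its last target. There are 200 camera calls.

## Working session

There is one attempt and no reset: what is moved stays moved. The work goes in short steps, Python scripts to look and compute and a tool call to move; the robot and the scene stay as the last step left them, time stands still between calls to the robot, and variables do not carry over. Pictures are saved under pics/ and viewed, at most 10 in all, crops included, and the job is handed in when it is done.

Besides the shell and the picture viewer there is one more tool, called after "Call:" in YAML: its name, and indented under it one key for each argument. servo_tool: Moves the arm, as the interface text tells. Scaled input: -1 to 1 covers 0.6 m each way for a shift and 120 degrees each way for a turn. Its arguments: {"type":"object","properties":{"increments":{"type":"array"},"claw":{"type":"number"},"grip_force":{"type":"number"}},"required":["increments"]}

```bash
mkdir -p pics
python3 - <<'E'
from rig import status, viewer
import cv2, numpy as np
print(status.sense())
for n in ("top","side","wrist"):
    c=viewer.capture(n); cv2.imwrite(f"pics/{n}0.png",c["image"][:,:,::-1])
    print(n,c["intrinsics"].tolist(),c["k1"],np.round(c["world_to_cam"],4).tolist())
E
```

```text
{'clock': 0.0, 'joints': array([ 1.00469054e+00,  3.81214294e-01,  1.29823113e+00, -1.18373989e-05,
        1.46358666e+00, -2.15296294e-01]), 'qvel': array([ 0.00050898, -0.00020066, -0.00052063, -0.00014948,  0.00222043,
        0.00039559]), 'joint_efforts': array([ 1.27715498e-04, -4.37928951e+01, -2.24558401e+01,  7.13216141e-02,
        3.52501636e-02, -1.28299707e-04]), 'ee_pos': array([188.99497541, 516.47304238, 404.13776156]), 'orientation': array([-5.48133073e-01, -3.09285862e+00,  2.09734672e-03]), 'wrist_force': array([0.43348357, 0.26742147, 0.5258053 ]), 'wrist_torque': array([-0.03373215, -0.04877897, -0.01132284]), 'grip_force': 0.0, 'width': 87.89691811410823}
top [[452.02817740932426, 0.0, 274.58935804652026], [0.0, 452.02817740932426, 206.11474314487342], [0.0, 0.0, 1.0]] -0.1524938806158208 [[-0.0151, -0.9999, 0.0066, 352.8644], [-0.9956, 0.0144, -0.0931, 414.2758], [0.093, -0.0079, -0.9956, 909.8753], [0.0, 0.0, 0.0, 1.0]]
side [[449.1676949200594, 0.0, 278.44592403841074], [0.0, 449.1676949200594, 226.3390515429084], [0.0, 0.0, 1.0]] -0.12437504823670746 [[-0.9999, 0.0138, 0.0091, 431.4022], [0.0012, 0.6138, -0.7895, -132.4417], [-0.0165, -0.7894, -0.6137, 1175.4112], [0.0, 0.0, 0.0, 1.0]]
wrist [[304.27505031630807, 0.0, 279.42204137463574], [0.0, 304.27505031630807, 211.69295704432736], [0.0, 0.0, 1.0]] -0.06350196436008318 [[0.343, 0.9393, -0.0018, -548.7341], [0.9062, -0.3305, 0.2638, -38.1615], [0.2472, -0.0921, -0.9646, 390.1872], [0.0, 0.0, 0.0, 1.0]]
```

View pics/top0.png

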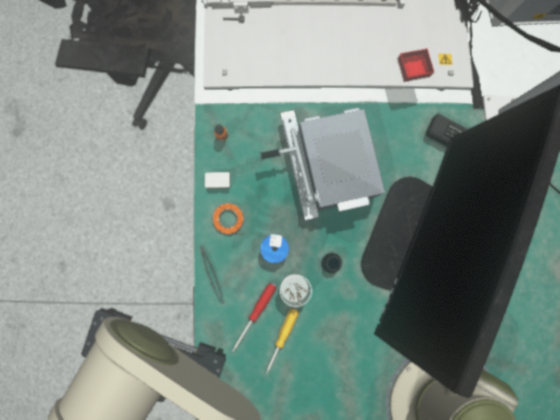

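View pics/side0.png

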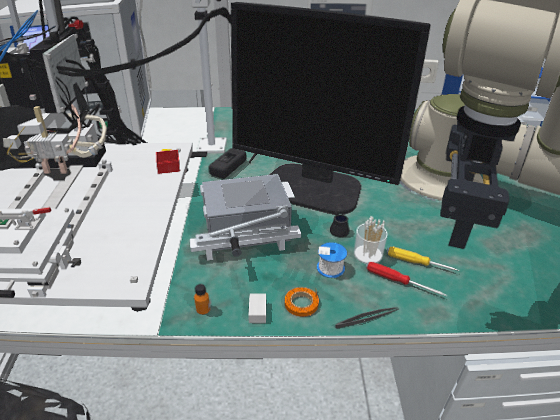

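Top view: the box is at about px (340,158) with its rail at (299,165) and the grip at (272,154). Side view: the grip end is at (235,243) and the bystanders are nearer the camera. I'll zoom in on both views.

Run:
```python
import cv2, numpy as np
a=cv2.imread("pics/top0.png")[95:225,250:395]; b=cv2.imread("pics/side0.png")[165:265,180:310]
a=cv2.resize(a,None,fx=4.4,fy=4.4,interpolation=cv2.INTER_CUBIC)[:, :]
b=cv2.resize(b,None,fx=6,fy=6,interpolation=cv2.INTER_CUBIC)
cv2.imwrite("pics/ztop.png",a); cv2.imwrite("pics/zside.png",b); print(a.shape,b.shape)
```

```text
(572, 638, 3) (600, 780, 3)
```

View pics/ztop.png

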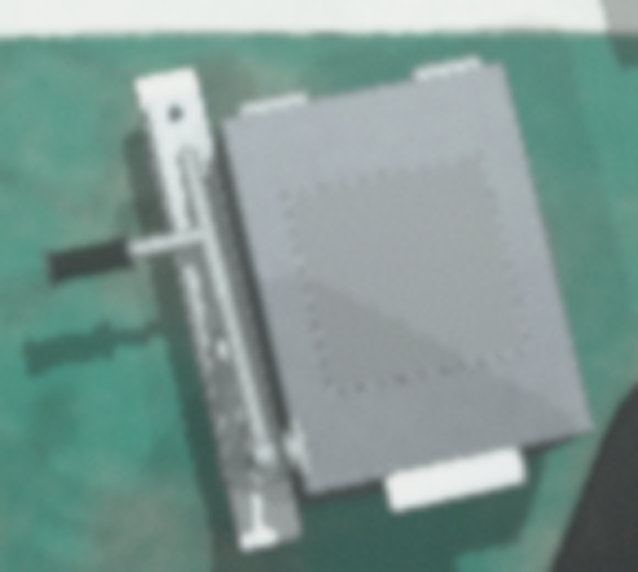

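View pics/zside.png

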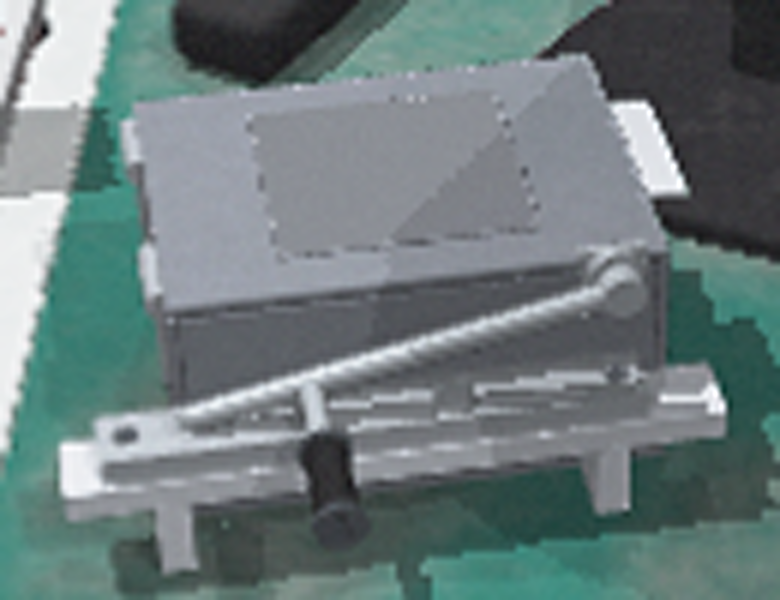

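```bash
cat > h.py <<'E'
import numpy as np, cv2
from scipy.optimize import least_squares
from scipy.spatial.transform import Rotation as R
def proj(c,P):
    T=np.array(c["world_to_cam"]); p=np.atleast_2d(P)@T[:3,:3].T+T[:3,3]
    q=p[:,:2]/p[:,2:]; r2=(q**2).sum(1,keepdims=True); q=q*(1+c["k1"]*r2)
    K=np.array(c["intrinsics"]); return q@K[:2,:2].T+K[:2,2]
def box2w(b,P):
    c,s=np.cos(b[2]),np.sin(b[2]); P=np.atleast_2d(P)
    return np.c_[b[0]+c*P[:,0]-s*P[:,1], b[1]+s*P[:,0]+c*P[:,1], P[:,2]]
E
python3 - <<'E'
from h import *
from rig import viewer
t=viewer.capture("top"); s=viewer.capture("side")
P=np.array([[85,65,86],[85,-65,86],[-85,-65,86],[-85,65,86],[80,79,54.5],[41,134,62.4],[-65,79,83.9]])
ut=np.array([[225,120],[500,65],[590,430],[312,493],[190,155],[90,260],[266,455]])/4.4+[250,95]
us=np.array([[165,312],[135,103],[590,57],[665,245],[185,415],[335,490],[625,288]])/6+[180,165]
f=lambda b:np.r_[proj(t,box2w(b,P))-ut,proj(s,box2w(b,P))-us].ravel()
r=least_squares(f,[550,200,0.2],loss="soft_l1",x_scale=[100,100,.1])
print(r.x); print(np.round(f(r.x).reshape(-1,2),1))
np.save("box.npy",r.x)
for n,p in dict(grip=[41,134,62.4],pivot=[-65,79,84],mark=[-15,79,50]).items(): print(n,box2w(r.x,p).round(1))
b=r.x
for n,u,z in (("tub",(295,290),43),("spool",(275,249),22),("vial",(220,132),50),("block",(217,180),22)):
    g=least_squares(lambda q:(proj(t,[[q[0],q[1],z]])-u).ravel(),[500,200]); print(n,g.x.round(0))
E
```

```text
[5.05777428e+02 2.14376082e+02 2.01644902e-01]
[[-1.   0.2]
 [ 0.6 -0.4]
 [ 1.   0.2]
 [-1.1  0.3]
 [-0.3  0.3]
 [-0.1 -0.1]
 [-0.2  0.4]
 [-0.1 -0.1]
 [-0.4  0.1]
 [-0.5 -0.4]
 [ 0.6  1. ]
 [ 1.1 -0.7]
 [-0.8 -1.2]
 [-0.8 -0.2]]
grip [[519.1 353.9  62.4]]
pivot [[426.3 278.8  84. ]]
mark [[475.3 288.8  50. ]]
tub [250. 309.]
spool [332. 347.]
vial [569. 455.]
block [475. 465.]
```

Run:
```python
from h import *
from rig import viewer
b=np.load("box.npy"); t=viewer.capture("top"); s=viewer.capture("side")
def un(c,u,z): return least_squares(lambda q:(proj(c,box2w(b,[[q[0],q[1],z]]))-u).ravel(),[0,79]).x.round(1)
for z in (40,50):
  for n,p in dict(screw=(177,113),rear=(165,78),front=(270,540),dark=(222,348)).items(): print("top",z,n,un(t,np.array(p)/4.4+[250,95],z))
  for n,p in dict(screwR=(125,435),screwF=(620,375),rearL=(95,425),frontR=(712,372),corner=(105,470),railR=(60,450)).items(): print("side",z,n,un(s,np.array(p)/6+[180,165],z))
```

```text
top 40 screw [105.1  78.3]
top 40 rear [122.8  80.1]
top 40 front [-98.7  80.6]
top 40 dark [-7.8 82.5]
side 40 screwR [102.7  69.2]
side 40 screwF [-67.5  70.9]
side 40 rearL [112.2  61.8]
side 40 frontR [-99.1  75.7]
side 40 corner [110.6  86.2]
side 40 railR [124.7  72.7]
top 50 screw [102.4  79.3]
top 50 rear [119.9  81.1]
top 50 front [-99.1  81.6]
top 50 dark [-9.2 83.5]
side 50 screwR [102.7  81.6]
side 50 screwF [-64.5  83.3]
side 50 rearL [112.1  74.4]
side 50 frontR [-95.5  88. ]
side 50 corner [110.5  98.4]
side 50 railR [124.3  85.1]
```

```bash
cat >> h.py <<'E'
def goal(gp,box=None):  # increments (tool frame, normalised) to put grasp point at box-frame gp (mm), tool y = box x
    from rig import status
    b=np.load("box.npy"); s=status.sense(); Rc=R.from_rotvec(s["orientation"])
    c,sn=np.cos(b[2]),np.sin(b[2]); Rt=R.from_matrix(np.array([[-sn,c,0],[c,sn,0],[0,0,-1]]).T)
    tp=box2w(b,gp)[0]+[0,0,147]
    d=Rc.inv().apply(tp-s["ee_pos"])/600; w=(Rc.inv()*Rt).as_rotvec()/np.radians(120)
    return np.round(np.r_[d,w],4).tolist(), tp.round(1)
def grip(L,th): # grip, foot in box x,z ; th = rod angle below horizontal-rear
    p=np.array([85-150*np.cos(L),85+150*np.sin(L)]); d=np.array([np.cos(th),-np.sin(th)])
    return p+108*d, p+148*d
E
python3 - <<'E'
from h import *
print(goal([41,139,62.4+90]))
E
```

```text
([-0.6054, -0.0583, 0.1753, -0.0002, 0.0001, 0.4862], array([518.1, 358.8, 299.4]))
```

Call:
servo_tool:
  increments:
    - [-0.6054,-0.0583,0.1753,0,0,0.4862]
    - [-0.6054,-0.0583,0.1753,0,0,0.4862]
    - [-0.6054,-0.0583,0.1753,0,0,0.4862]
    - [-0.6054,-0.0583,0.1753,0,0,0.4862]
    - [-0.6054,-0.0583,0.1753,0,0,0.4862]
    - [-0.6054,-0.0583,0.1753,0,0,0.4862]
    - [-0.6054,-0.0583,0.1753,0,0,0.4862]
    - [-0.6054,-0.0583,0.1753,0,0,0.4862]
  claw: 0.2
  grip_force: 25

```text
clock: 1.02
ee_pos: [479.5, 376.9, 311.9]
orientation: [-1.972, -2.446, -0.0]
wrist_force: [0.1, 1.6, -0.1]
width: 36.9
grip_force: 0.0
```

Run:
```python
from h import *
print(goal([41,139,62.4+90]))
```

```text
([-0.0431, 0.0565, 0.0208, 0.0, -0.0, 0.0058], array([518.1, 358.8, 299.4]))
```

Call:
servo_tool:
  increments:
    - [-0.0431,0.0565,0.0208,0,0,0.0058]
    - [-0.0431,0.0565,0.0208,0,0,0.0058]
    - [-0.0431,0.0565,0.0208,0,0,0.0058]

```text
clock: 1.27
ee_pos: [518.3, 358.9, 298.6]
orientation: [-1.982, -2.436, 0.003]
wrist_force: [-1.3, 0.3, 1.3]
width: 34.9
grip_force: 0.0
```

Run:
```python
from h import *
from rig import viewer
print(goal([41,139,62.4+90]),goal([41,139,62.4]))
w=viewer.capture("wrist"); im=w["image"][:,:,::-1].copy(); b=np.load("box.npy")
for p in ([41,120,62.4],[41,153,62.4],[80,79,54.5],[-65,79,84],[-15,79,50],[-8,79,50]):
    print(p,proj(w,box2w(b,p)).round(0))
cv2.imwrite("pics/w1.png",cv2.resize(im,(784,588)))
```

```text
([-0.0001, -0.0003, -0.0014, -0.0009, 0.0002, 0.0016], array([518.1, 358.8, 299.4])) ([-0.0001, -0.0, 0.1486, -0.0009, 0.0002, 0.0016], array([518.1, 358.8, 209.4]))
[41, 120, 62.4] [[279. 244.]]
[41, 153, 62.4] [[279. 202.]]
[80, 79, 54.5] [[326. 287.]]
[-65, 79, 84] [[136. 305.]]
[-15, 79, 50] [[212. 284.]]
[-8, 79, 50] [[221. 284.]]
```

View pics/w1.png

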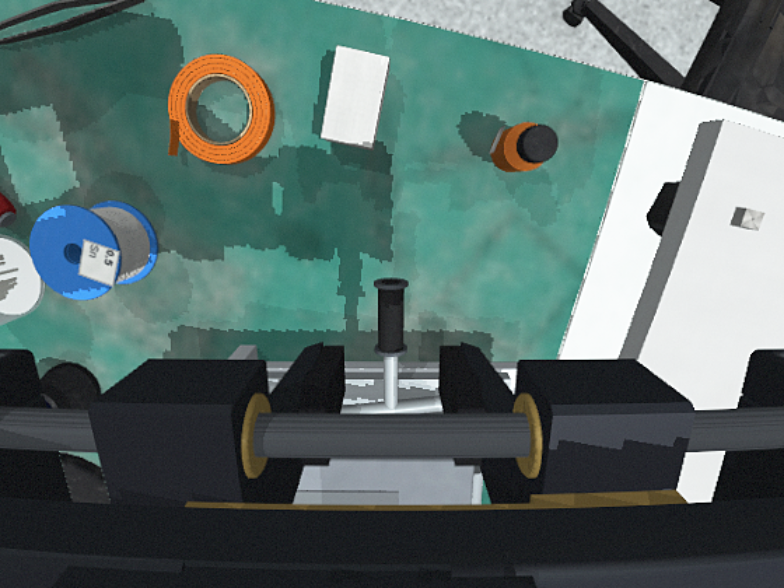

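The wrist view shows the grip at px (391,280–352) on the 784-wide picture, which is where my model puts it, and centred between the fingers. I'll descend and close.

Call:
servo_tool:
  increments:
    - [0,0,0.05,0,0,0.001]
    - [0,0,0.1,0,0,0.0015]
    - [0,0,0.148,0,0,0.0015]
    - [0,0,0.148,0,0,0.0015]
    - [0,0,0.148,0,0,0.0015]

```text
clock: 1.73
ee_pos: [515.6, 361.2, 211.4]
orientation: [-1.98, -2.438, 0.002]
wrist_force: [0.1, -0.2, -0.2]
width: 35.6
grip_force: 0.0
```

Call:
servo_tool:
  increments:
    - [0,0,0,0,0,0]
    - [0,0,0,0,0,0]
    - [0,0,0,0,0,0]
    - [0,0,0,0,0,0]
    - [0,0,0,0,0,0]
    - [0,0,0,0,0,0]
  claw: 1
  grip_force: 25

```text
clock: 2.23
ee_pos: [516.7, 360.4, 212.5]
orientation: [1.982, 2.436, 0.003]
wrist_force: [-0.9, 0.8, 6.7]
width: 13.2
grip_force: 25.1
```

Run:
```python
from h import *
from rig import status
print(goal([41,139,62.4]),status.sense()["wrist_force"])
g0,_=grip(0,.2076)
# path: raise L to 1.0, rod swinging to th so foot ends near x=+14 (behind hole) 
from scipy.optimize import brentq
for L in np.arange(0.0,1.001,.1):
    th=.2076+L+ (max(0,L-.1)/.9)**1.0*(1.45-1.2076)
    g,f=grip(L,th); print(round(L,2),round(th,2),(g-g0).round(1),f.round(1), ((g-g0)/600).round(4))
```

```text
([-0.0032, 0.0017, 0.0051, 0.001, -0.0004, 0.0015], array([518.1, 358.8, 209.4])) [-0.89805592  0.79599902  6.69390969]
0.0 0.21 [0. 0.] [79.8 54.5] [0. 0.]
0.1 0.31 [-2.   4.5] [76.8 55.2] [-0.0033  0.0076]
0.2 0.43 [-4.7  6.6] [72.2 52.5] [-0.0079  0.011 ]
0.3 0.56 [-7.6  9.1] [67.  50.5] [-0.0126  0.0151]
0.4 0.69 [-10.4  12.1] [61.1 49.4] [-0.0174  0.0201]
0.5 0.82 [-13.3  15.6] [54.8 49.2] [-0.0221  0.0259]
0.6 0.94 [-16.   19.6] [48.2 50. ] [-0.0266  0.0327]
0.7 1.07 [-18.5  24.2] [41.4 51.9] [-0.0308  0.0403]
0.8 1.2 [-20.7  29.4] [34.7 54.9] [-0.0344  0.0489]
0.9 1.32 [-22.4  35.1] [28. 59.] [-0.0374  0.0584]
1.0 1.45 [-23.7  41.3] [21.8 64.3] [-0.0395  0.0688]
```

```bash
cat > path.py <<'E'
from h import *
g0,_=grip(0,.2076)
def ph(L): return .2076+.05*min(1,L/.15)+max(0,L-.55)/.45*(1.44-1.0-.2576)
if __name__=="__main__":
    prev=g0
    for k in range(1,25):
        L=k/24; g,f=grip(L,L+ph(L)); d=(g-prev)/600; print([0,round(d[0],4),round(-d[1],4)],f.round(1),round(L,2))
        if k%8==0: prev=g
E
python3 path.py
```

```text
[0, np.float64(-0.0021), np.float64(-0.0007)] [78.  52.7] 0.04
[0, np.float64(-0.0043), np.float64(-0.0015)] [76.1 51.1] 0.08
[0, np.float64(-0.0066), np.float64(-0.0025)] [73.9 49.6] 0.12
[0, np.float64(-0.0086), np.float64(-0.0045)] [72. 49.] 0.17
[0, np.float64(-0.0099), np.float64(-0.0079)] [70.5 49.5] 0.21
[0, np.float64(-0.0111), np.float64(-0.0115)] [69.  50.2] 0.25
[0, np.float64(-0.0121), np.float64(-0.015)] [67.6 50.9] 0.29
[0, np.float64(-0.0129), np.float64(-0.0186)] [66.2 51.6] 0.33
[0, np.float64(-0.0007), np.float64(-0.0036)] [64.8 52.4] 0.38
[0, np.float64(-0.0012), np.float64(-0.0073)] [63.4 53.3] 0.42
[0, np.float64(-0.0016), np.float64(-0.011)] [62.1 54.2] 0.46
[0, np.float64(-0.0019), np.float64(-0.0146)] [60.9 55.2] 0.5
[0, np.float64(-0.0019), np.float64(-0.0183)] [59.7 56.2] 0.54
[0, np.float64(-0.0037), np.float64(-0.0204)] [57. 56.] 0.58
[0, np.float64(-0.0059), np.float64(-0.0223)] [53.8 55.6] 0.62
[0, np.float64(-0.0082), np.float64(-0.0244)] [50.6 55.5] 0.67
[0, np.float64(-0.0023), np.float64(-0.0024)] [47.3 55.7] 0.71
[0, np.float64(-0.0045), np.float64(-0.005)] [43.9 56.1] 0.75
[0, np.float64(-0.0067), np.float64(-0.0078)] [40.4 56.8] 0.79
[0, np.float64(-0.0089), np.float64(-0.0109)] [37.  57.8] 0.83
[0, np.float64(-0.011), np.float64(-0.0143)] [33.5 59. ] 0.88
[0, np.float64(-0.013), np.float64(-0.0179)] [30.  60.6] 0.92
[0, np.float64(-0.0149), np.float64(-0.0218)] [26.6 62.4] 0.96
[0, np.float64(-0.0167), np.float64(-0.026)] [23.3 64.5] 1.0
```

```bash
sed -i 's/^def ph.*/def ph(L): return .2076-.01*min(1,L\/.1)+max(0,L-.6)\/.4*.2424/' path.py; python3 path.py | sed 's/np.float64//g'
```

```text
[0, (-0.0013), (-0.0038)] [78.7 55.3] 0.04
[0, (-0.0024), (-0.0077)] [77.6 56.2] 0.08
[0, (-0.0035), (-0.0112)] [76.5 56.8] 0.12
[0, (-0.0045), (-0.0144)] [75.4 57.2] 0.17
[0, (-0.0054), (-0.0177)] [74.2 57.6] 0.21
[0, (-0.0061), (-0.021)] [73.1 58.1] 0.25
[0, (-0.0067), (-0.0244)] [72.  58.6] 0.29
[0, (-0.0072), (-0.0278)] [70.9 59.1] 0.33
[0, (-0.0003), (-0.0034)] [69.8 59.8] 0.38
[0, (-0.0005), (-0.0068)] [68.8 60.4] 0.42
[0, (-0.0005), (-0.0102)] [67.8 61.1] 0.46
[0, (-0.0004), (-0.0136)] [66.8 61.8] 0.5
[0, (-0.0002), (-0.017)] [65.8 62.6] 0.54
[0, (0.0002), (-0.0203)] [64.9 63.4] 0.58
[0, (-0.0013), (-0.0219)] [62.4 62.8] 0.62
[0, (-0.0042), (-0.0224)] [58.6 61.4] 0.67
[0, (-0.0031), (-0.0009)] [54.6 60.4] 0.71
[0, (-0.0063), (-0.0022)] [50.4 59.7] 0.75
[0, (-0.0096), (-0.004)] [46.  59.5] 0.79
[0, (-0.013), (-0.0061)] [41.6 59.6] 0.83
[0, (-0.0164), (-0.0086)] [37.  60.2] 0.88
[0, (-0.0198), (-0.0116)] [32.4 61.2] 0.92
[0, (-0.0231), (-0.015)] [27.8 62.6] 0.96
[0, (-0.0264), (-0.0188)] [23.3 64.5] 1.0
```

Call:
servo_tool:
  increments:
    - [0,-0.0013,-0.0038,0,0,0]
    - [0,-0.0024,-0.0077,0,0,0]
    - [0,-0.0035,-0.0112,0,0,0]
    - [0,-0.0045,-0.0144,0,0,0]
    - [0,-0.0054,-0.0177,0,0,0]
    - [0,-0.0061,-0.021,0,0,0]
    - [0,-0.0067,-0.0244,0,0,0]
    - [0,-0.0072,-0.0278,0,0,0]
  grip_force: 40

```text
clock: 2.9
ee_pos: [513.1, 359.6, 226.2]
orientation: [-1.984, -2.436, -0.002]
wrist_force: [10.3, 7.1, -19.3]
width: 12.7
grip_force: 39.9
```

```bash
cat >> h.py <<'E'
def state(dz=0):
    from rig import status
    b=np.load("box.npy"); s=status.sense(); q=s["ee_pos"]-[b[0],b[1],147]
    c,sn=np.cos(b[2]),np.sin(b[2]); f=s["wrist_force"]
    rot=lambda v:np.array([c*v[0]+sn*v[1],-sn*v[0]+c*v[1],v[2]])
    return rot(q).round(1),rot(f).round(1),round(s["clock"],2),round(s["width"],1)
E
cat > look.py <<'E'
import sys
from h import *
from rig import viewer
from path import *
# from side view: draw model for (L,th) and save crop
s=viewer.capture("side"); im=s["image"][:,:,::-1]
cv2.imwrite(sys.argv[1],cv2.resize(im[100:270,150:340],None,fx=3.5,fy=3.5,interpolation=cv2.INTER_CUBIC))
print(state())
E
python3 look.py pics/s1.png
```

```text
(array([ 36.1, 140.8,  79.6]), array([  8.6,   3.8, -12. ]), 2.95, 12.7)
```

View pics/s1.png

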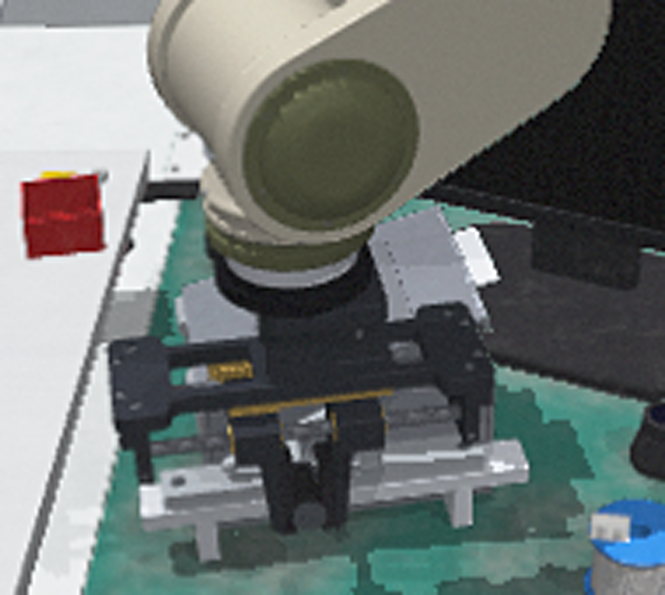

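The gripper hides the rod in the side view, but the lid front is visibly rising (px (430,260)). Forces are moderate, so I'll continue.

Call:
servo_tool:
  increments:
    - [0,-0.0003,-0.0034,0,0,0]
    - [0,-0.0005,-0.0068,0,0,0]
    - [0,-0.0005,-0.0102,0,0,0]
    - [0,-0.0004,-0.0136,0,0,0]
    - [0,-0.0002,-0.017,0,0,0]
    - [0,0.0002,-0.0203,0,0,0]
    - [0,-0.0013,-0.0219,0,0,0]
    - [0,-0.0042,-0.0224,0,0,0]

```text
clock: 3.62
ee_pos: [511.2, 359.2, 240.0]
orientation: [1.983, 2.435, 0.007]
wrist_force: [19.2, 8.4, -18.1]
width: 12.9
grip_force: 40.0
```

Run:
```python
from h import *
from rig import viewer
print(state())
t=viewer.capture("top"); im=t["image"][:,:,::-1][80:230,240:400]
w=viewer.capture("wrist")["image"][:,:,::-1]
cv2.imwrite("pics/c2.png",np.hstack([cv2.resize(im,(400,375),interpolation=cv2.INTER_CUBIC),cv2.resize(w,(400,375))]))
```

```text
(array([ 34.3, 140.9,  93. ]), array([ 20.4,   4.3, -18.1]), 3.62, 12.9)
```

View pics/c2.png

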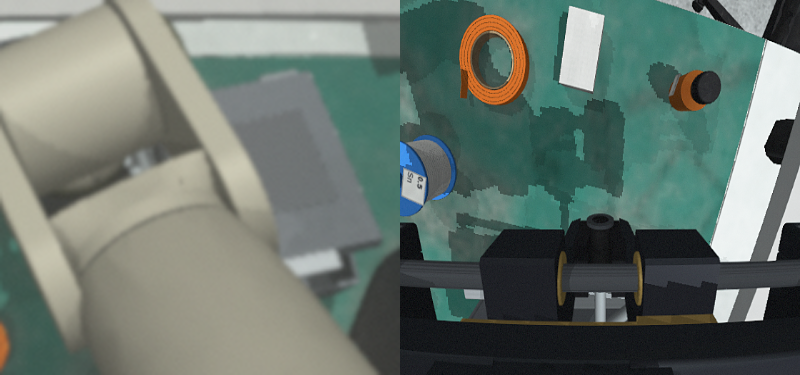

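Call:
servo_tool:
  increments:
    - [0,-0.0031,-0.0009,0,0,0]
    - [0,-0.0063,-0.0022,0,0,0]
    - [0,-0.0096,-0.004,0,0,0]
    - [0,-0.013,-0.0061,0,0,0]
    - [0,-0.0164,-0.0086,0,0,0]
    - [0,-0.0198,-0.0116,0,0,0]

```text
clock: 4.22
ee_pos: [499.1, 356.7, 246.7]
orientation: [1.984, 2.436, 0.003]
wrist_force: [8.3, 6.1, -14.3]
width: 12.6
grip_force: 40.0
```

Run:
```python
from h import *
from rig import viewer
print(state())
t=viewer.capture("top"); im=t["image"][:,:,::-1][80:230,300:440]
b=np.load("box.npy")
for L in (.5,.6,.7,.8,.9,1.0): print(L, [ (proj(t,box2w(b,[85-170*np.cos(L),y,85+170*np.sin(L)]))[0]).round(0) for y in (-65,65)])
cv2.imwrite("pics/c3.png",cv2.resize(im,None,fx=4,fy=4,interpolation=cv2.INTER_CUBIC))
```

```text
(array([ 22. , 140.8,  99.7]), array([  9.3,   4.3, -14.3]), 4.22, 12.6)
0.5 [array([394., 176.]), array([322., 191.])]
0.6 [array([395., 170.]), array([322., 185.])]
0.7 [array([395., 162.]), array([321., 178.])]
0.8 [array([396., 154.]), array([321., 170.])]
0.9 [array([396., 146.]), array([320., 162.])]
1.0 [array([395., 136.]), array([318., 152.])]
```

View pics/c3.png

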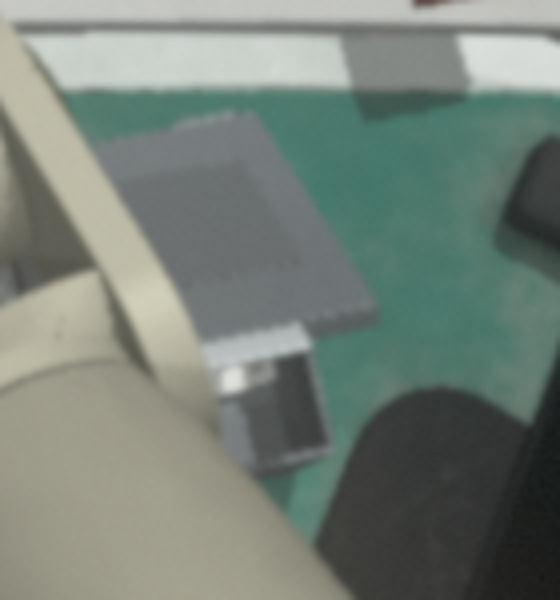

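The front-right lid corner is at px (394,156) in the top view, so the lid is at about 0.78 rad. From here I'll measure the lid angle numerically from the top camera.

```bash
cat >> h.py <<'E'
def lidL(t=12):
    from rig import viewer
    c=viewer.capture("top"); S=cv2.GaussianBlur(cv2.cvtColor(c["image"],cv2.COLOR_RGB2HSV)[:,:,1],(3,3),0)
    b=np.load("box.npy"); Ls=np.arange(.2,1.3,.005); out=[]
    for y in (-62,-56,-50):
        u=proj(c,box2w(b,np.c_[85-170*np.cos(Ls)-t*np.sin(Ls),0*Ls+y,85+170*np.sin(Ls)-t*np.cos(Ls)]))
        v=cv2.remap(S,u[:,0].astype(np.float32).reshape(1,-1),u[:,1].astype(np.float32).reshape(1,-1),cv2.INTER_LINEAR)[0].astype(float)
        g=-np.gradient(cv2.GaussianBlur(v.reshape(1,-1),(9,1),0)[0]); out.append((round(Ls[np.argmax(g)],3),round(g.max(),1)))
    return out
E
python3 -c "
from h import *
print(lidL(),state())"
```

```text
[(np.float64(0.805), np.float64(4.8)), (np.float64(0.805), np.float64(8.2)), (np.float64(0.81), np.float64(8.0))] (array([ 21.6, 140.8, 100.2]), array([  7.9,   3.7, -12.2]), 4.32, 13.0)
```

Call:
servo_tool:
  increments:
    - [0,0,0,0,0,0]
    - [0,0,0,0,0,0]
    - [0,0,0,0,0,0]
    - [0,0,0,0,0,0]

```text
clock: 4.65
ee_pos: [498.8, 356.7, 247.2]
orientation: [-1.983, -2.436, -0.002]
wrist_force: [7.2, 4.8, -12.0]
width: 12.6
grip_force: 40.0
```

```bash
python3 -c "
from h import *
print(lidL(),state())"
```

```text
[(np.float64(0.805), np.float64(4.8)), (np.float64(0.81), np.float64(8.1)), (np.float64(0.81), np.float64(7.9))] (array([ 21.6, 140.8, 100.1]), array([  8.9,   3.3, -11.3]), 4.7, 13.0)
```

Call:
servo_tool:
  increments:
    - [0,-0.001,-0.004,0,0,0]
    - [0,-0.002,-0.008,0,0,0]
    - [0,-0.004,-0.012,0,0,0]
    - [0,-0.006,-0.015,0,0,0]
    - [0,-0.0075,-0.018,0,0,0]
    - [0,-0.0075,-0.018,0,0,0]
    - [0,-0.0075,-0.018,0,0,0]

```text
clock: 5.28
ee_pos: [493.9, 355.7, 257.9]
orientation: [-1.982, -2.436, 0.001]
wrist_force: [3.3, 5.0, -8.5]
width: 12.7
grip_force: 40.0
```

```bash
python3 -c "
from h import *
print(lidL(),state())
from rig import viewer
s=viewer.capture('wrist'); cv2.imwrite('pics/w4.png',s['image'][:,:,::-1]); s=viewer.capture('side'); cv2.imwrite('pics/s4.png',s['image'][:,:,::-1])
for p in ([25,79,60],[0,79,200]): print(proj(s,box2w(np.load('box.npy'),p)))
"
```

```text
[(np.float64(0.98), np.float64(5.1)), (np.float64(0.98), np.float64(7.7)), (np.float64(0.98), np.float64(8.2))] (array([ 16.6, 140.9, 110.9]), array([  5. ,   3.4, -10.1]), 5.33, 12.6)
[[239.20387588 227.83581694]]
[[249.49022316 165.4793381 ]]
```

Call:
servo_tool:
  increments:
    - [0,-0.004,0,0,0,0]
    - [0,-0.008,-0.001,0,0,0]
    - [0,-0.012,0.001,0,0,0]
    - [0,-0.015,0.004,0,0,0]
    - [0,-0.016,0.006,0,0,0]
    - [0,-0.016,0.006,0,0,0]
  grip_force: 20

```text
clock: 5.93
ee_pos: [484.1, 353.7, 255.3]
orientation: [-1.982, -2.437, 0.0]
wrist_force: [0.0, 4.9, -4.1]
width: 13.3
grip_force: 20.0
```

```bash
python3 -c "
from h import *
print(lidL(),state())
"
```

```text
[(np.float64(0.955), np.float64(5.2)), (np.float64(0.955), np.float64(8.3)), (np.float64(0.955), np.float64(8.3))] (array([  6.8, 140.8, 108.4]), array([ 1.2,  5. , -5. ]), 5.98, 13.5)
```

Call:
servo_tool:
  increments:
    - [0,0,0.002,0,0,0]
    - [0,0,0.004,0,0,0]
    - [0,0,0.006,0,0,0]
    - [0,0,0.007,0,0,0]
    - [0,0,0.008,0,0,0]
    - [0,0,0.008,0,0,0]
  grip_force: 12

```text
clock: 6.48
ee_pos: [484.3, 353.6, 251.5]
orientation: [1.983, 2.437, 0.001]
wrist_force: [-4.3, 2.7, 5.6]
width: 13.6
grip_force: 12.0
```

```bash
python3 -c "
from h import *
print(lidL(),state())
"
```

```text
[(np.float64(0.91), np.float64(5.4)), (np.float64(0.91), np.float64(8.4)), (np.float64(0.91), np.float64(8.3))] (array([  6.8, 140.7, 104.5]), array([-4. ,  5.3,  6. ]), 6.53, 13.5)
```

Call:
servo_tool:
  increments:
    - [0,0,0,0,0,0]
    - [0,0,0,0,0,0]
    - [0,0,0,0,0,0]
  claw: 0.6

```text
clock: 6.78
ee_pos: [484.7, 353.2, 250.6]
orientation: [1.983, 2.436, -0.0]
wrist_force: [1.0, 0.4, -0.4]
width: 17.7
grip_force: 0.0
```

```bash
python3 -c "
from h import *
print(lidL(),state())
"
```

```text
[(np.float64(0.91), np.float64(5.3)), (np.float64(0.915), np.float64(8.4)), (np.float64(0.915), np.float64(8.1))] (array([  7.2, 140.3, 103.6]), array([ 0.4, -0.5, -0.3]), 6.83, 17.7)
```

Call:
servo_tool:
  increments:
    - [0,0,0.004,0,0,0]
    - [0,-0.002,0.008,0,0,0]
    - [0,-0.004,0.009,0,0,0]
    - [0,-0.006,0.009,0,0,0]
    - [0,-0.008,0.009,0,0,0]
    - [0,-0.01,0.009,0,0,0]
    - [0,-0.012,0.009,0,0,0]
    - [0,-0.012,0.009,0,0,0]

```text
clock: 7.5
ee_pos: [477.1, 352.0, 245.2]
orientation: [-1.983, -2.437, 0.001]
wrist_force: [0.7, -0.1, -0.1]
width: 17.6
grip_force: 0.6
```

```bash
python3 -c "
from h import *
print(lidL(),state())
"
```

```text
[(np.float64(0.925), np.float64(5.5)), (np.float64(0.93), np.float64(8.1)), (np.float64(0.93), np.float64(8.3))] (array([ -0.6, 140.7,  98.2]), array([ 0.3, -0. , -0.2]), 7.55, 17.8)
```

Call:
servo_tool:
  increments:
    - [0,-0.0015,0,0,0,0]
    - [0,-0.003,0,0,0,0]
    - [0,-0.0045,0,0,0,0]
    - [0,-0.006,0,0,0,0]
    - [0,-0.0075,0,0,0,0]
    - [0,-0.009,0,0,0,0]
    - [0,-0.009,0,0,0,0]

```text
clock: 8.13
ee_pos: [471.6, 351.0, 245.2]
orientation: [-1.982, -2.436, 0.002]
wrist_force: [-0.1, -0.5, -0.1]
width: 17.6
grip_force: 0.0
```

```bash
python3 -c "
from h import *
print(lidL(),state())
"
```

```text
[(np.float64(0.925), np.float64(5.3)), (np.float64(0.93), np.float64(8.5)), (np.float64(0.93), np.float64(8.2))] (array([ -6. , 140.7,  98.3]), array([-0.3, -0.3, -0.2]), 8.18, 17.7)
```

Call:
servo_tool:
  increments:
    - [0,-0.0015,0,0,0,0]
    - [0,-0.003,0,0,0,0]
    - [0,-0.0045,0,0,0,0]
    - [0,-0.006,0,0,0,0]
    - [0,-0.0075,0,0,0,0]
    - [0,-0.009,0,0,0,0]
    - [0,-0.009,0,0,0,0]

```text
clock: 8.77
ee_pos: [466.7, 349.9, 245.3]
orientation: [-1.983, -2.437, -0.0]
wrist_force: [0.3, 0.6, 0.3]
width: 17.9
grip_force: 0.0
```

```bash
python3 -c "
from h import *
print(lidL(),state())
"
```

```text
[(np.float64(0.83), np.float64(4.8)), (np.float64(0.83), np.float64(8.3)), (np.float64(0.83), np.float64(8.1))] (array([-11.1, 140.6,  98.3]), array([ 0.1,  0.8, -0.4]), 8.82, 17.5)
```

The lid angle dropped by 0.10 rad, which matches the foot being fully in the hole. I'll open the fingers and back off upward.

Call:
servo_tool:
  increments:
    - [0,0,0,0,0,0]
    - [0,0,0,0,0,0]
    - [0,0,0,0,0,0]
    - [0,0,0,0,0,0]
  claw: 0.2

```text
clock: 9.15
ee_pos: [466.8, 349.9, 245.2]
orientation: [1.983, 2.437, -0.0]
wrist_force: [-0.9, -0.2, 0.5]
width: 35.3
grip_force: 0.0
```

Call:
servo_tool:
  increments:
    - [0,0,-0.02,0,0,0]
    - [0,0,-0.04,0,0,0]
    - [0.01,0,-0.08,0,0,0]
    - [0.02,0,-0.12,0,0,0]
    - [0.05,0,-0.16,0,0,0]
    - [0.1,0,-0.2,0,0,0]
    - [0.15,0,-0.2,0,0,0]
    - [0.15,0,-0.2,0,0,0]

```text
clock: 9.82
ee_pos: [447.0, 441.6, 366.6]
orientation: [-1.979, -2.44, -0.006]
wrist_force: [-0.1, 0.2, -0.9]
width: 35.6
grip_force: 0.0
```

```bash
python3 -c "
from h import *
print(lidL(),state())
from rig import viewer
b=np.load('box.npy'); s=viewer.capture('side'); im=s['image'][:,:,::-1]
print(((proj(s,box2w(b,[[-8,79,50],[-19,79,192]]))-[150,100])*3.5).round())
cv2.imwrite('pics/s9.png',cv2.resize(im[100:270,150:340],None,fx=3.5,fy=3.5,interpolation=cv2.INTER_CUBIC))
"
```

```text
[(np.float64(0.83), np.float64(4.8)), (np.float64(0.835), np.float64(8.2)), (np.float64(0.83), np.float64(8.3))] (array([-11.9, 232.5, 218.4]), array([ 0.5, -0.9, -0.8]), 9.87, 35.6)
[[370. 454.]
 [384. 239.]]
```

View pics/s9.png

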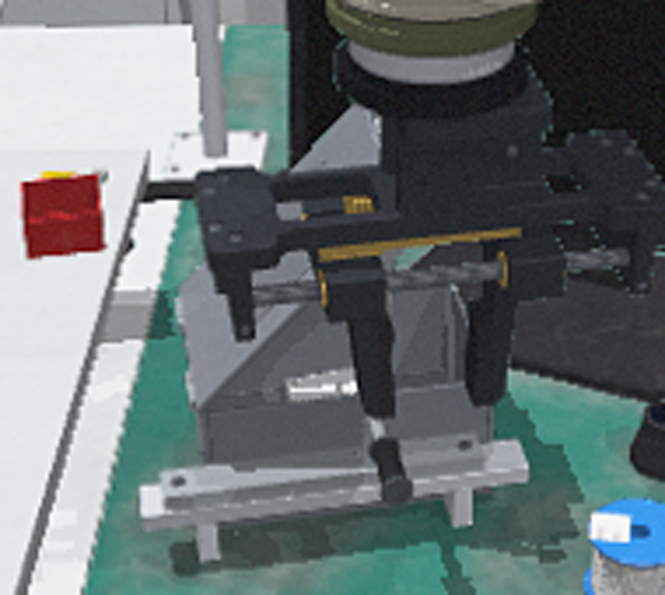

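The rod stands upright with its grip at px (385,470), the lid is held open, and the gripper is clear. The lid angle is steady at 0.83 before and after release. Correcting for the ~0.035 bias seen on the strip gives about 0.79, so the foot is fully down. I'll let the arm settle, then hand in.

Call:
servo_tool:
  increments:
    - [0,0,0,0,0,0]
    - [0,0,0,0,0,0]
    - [0,0,0,0,0,0]
    - [0,0,0,0,0,0]

```text
clock: 10.25
ee_pos: [448.9, 437.4, 365.1]
orientation: [-1.984, -2.436, 0.001]
wrist_force: [0.8, -0.8, 0.4]
width: 34.8
grip_force: 0.0
```

```bash
python3 -c "
from h import *
print(lidL(),state())
from rig import workorder
print(workorder.close_job())"
```

```text
[(np.float64(0.83), np.float64(4.6)), (np.float64(0.835), np.float64(8.4)), (np.float64(0.83), np.float64(8.1))] (array([-11.1, 230. , 218.2]), array([-0.3,  0.5, -0.1]), 10.3, 35.0)
the job is handed in; nothing more can be done
None
```

The lid stands propped on the rod at about 0.79 rad, with the foot dropped into the holding hole and the gripper clear; I handed the job in at about 10 s, and no verdict was returned.

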